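Lock the end collar behind its spring button on the paper-roll shaft

ROBOT

A 7-joint arm with a two-finger parallel gripper is mounted at the origin on the work surface. World frame = base frame: x ahead of the robot, y to its left, z up, the work surface at z = 0. Lengths are in mm, angles in rad, forces in N, time in s.
With the tool pointing down it reaches from about 400 to 850 mm from the base axis. Payload 4.4 kg.
Tool frame: the origin (TCP) lies midway between the tips of the shut fingers; the grasp point (between the pads) lies 19 mm behind it; z points along the fingers, x is the direction in which the jaws open and shut, and the axes are right-handed (so a half turn about z gives the same grasp; the last joint's range is limited). The gripper opens to 94 mm and grips with 3 to 60 N. Pads are 16 mm wide; open, the fingers measure 119 mm over their backs; the gripper's body (75 mm by 177 mm) begins 78 mm behind the grasp point.
Start: joints at [-1.257, 0.628, 0.038, 1.517, -0.027, 0.996, -0.02], TCP at [240.954, 603.704, 205.478] pointing down, gripper open.
Joint ranges: [-3.06, 3.06], [-0.37, 2.12], [-1.25, 1.32], [0.18, 2.47], [-1.1, 4.24], [0.23, 1.98], [-2.94, 2.94]. Speed limits (rad/s): [2.57, 2.57, 3.14, 3.14, 3.14, 3.14, 3.14].

INTERFACE

Orientations are given as a unit quaternion [w, x, y, z].
In Python, from rig import * gives the robot as it stands.
- The arm moves only by the tool arm_command, never from a script. Its argument "targets" is a list of rows, each an object with "dp": the shift along the tool's x, y, z in mm, a list of three; "delta_rot": the turn, a rotation vector about the tool's x, y, z in rad, a list of three; "gripper": the closure, from 0 (fully open) to 1 (shut). In form: [{"dp": [x, y, z], "delta_rot": [wx, wy, wz], "gripper": gripper}, ...]. A call has 1 to 5 rows; each row is the pose to reach, as a shift and turn from the pose commanded when the call began, along the tool's axes at that moment; what a row does not reach only later rows make up. A row lasts 1/10 s, in which the tool goes at most 50 mm and 8.59 degrees, less where a joint would pass 70% of its speed; a pose out of reach is approached as far as the arm can. A call with a gripper value outside its range is refused whole. The fingers move at their own pace and stop on an object; the grip force is fixed at half the most. Time passes only in rows, so rows that repeat a pose let the fingers close. It gives the time, the measured TCP pose, the force and the opening at its end, in the units of the state.
- observe(): the state, without advancing time (a new reading comes with each control period).
- get_image(name): name is "scene" or "top" or "wrist"; returns the picture (400x640x3 uint8, red, green, blue); there is no depth.
- camera_info(name): a dict with "fx", "fy", "cx", "cy" (pixels), "k1" (the pictures are not rectified: a ray, as slopes to the right and down, at radius r is drawn at 1 + k1 r^2 times it, then the intrinsics apply), "R" (3x3) and "t" (3): a world point X has camera coordinates R X + t; the wrist camera has in their place "mount" (4x4, takes a point from camera to tool coordinates, whose origin is the TCP and whose axes are the tool frame's). Camera axes: x right, y down, z forward; pixel columns grow to the right and rows downward; lengths in mm; the calibration is good to about 2 mm. A picture is of the moment at which its call begins: read the wrist's pose just before it. camera_info takes no time and is no camera call.
- close_job(): hands the job in, once; it reports no verdict.
Trained networks look in the newest picture that a camera, given by its name, has taken for a name from the list of things; names that differ only in an ending like _2 or _b are one class to them, and where a whole thing is asked for, a point or a joint stands for the part that bears it (a point fixed in the world has none). Each returns a list of dicts, best first, with "conf" (0 to 1); they miss things now and then, are a little off and sometimes report something else, mostly with a low value. They report only what shows in the picture. A call takes as long as a camera call.
- spot_in(camera, label): "rect" ([centre column, centre row, width, height] as shares, 0 to 1, of the picture: columns of its width, rows of its height, round what is visible of it).
- masks_of(camera, label): "pixels" (400x640 bool, what is visible of it) and "rect" ([centre column, centre row, width, height] as shares, 0 to 1, of the picture: columns of its width, rows of its height, round what is visible of it).
The state is a dict: "clock": time; "qpos": joint angles; "dq": joint speeds; "joint_torque": joint torques, N m; "eef_pos": TCP position; "ee_rot": TCP orientation; "wrist_force": force on the tool from outside, world axes, zero at the start; "torque": the same for the moment, N m; "gripper_width": finger opening in mm.
Only numpy, scipy, OpenCV 4.12 (cv2) and the standard library are available. Lean on these libraries where they do the work, as an engineer would, in place of code of your own. Each camera call takes 0.05 s, during which the arm holds its last target. There are 200 camera calls.

TASK

A new roll of wrapping paper is on the holder's shaft, but the loose black end collar is still on the outer side of the spring button. With your fingertips only, press the button down into the shaft, keep it down while you push the collar over it, and then push the collar on up to the roll until the button springs up again behind it. Do not grip, lift or force the collar, and leave the vase, the jar and the secateurs where they are.

Things in the scene. Friction and masses are not known exactly. Their poses are not given: they have to be found in the camera images.
- holder: Bench-top paper-roll holder, dark steel, fixed. Origin on the bench (z = 0) right below the spring button; y axis along the shaft towards the roll, z up. Base plate 120 x 465 mm (y -134 to +331 mm), top 9 mm up. Uprights 75 mm wide at y = -122 and +318 mm carry the shaft and reach no higher than 102 mm. Kraft roll, diameter 80 mm (top 125 mm up), fixed, fills y = +50 to +290 mm
- shaft_top (a point): Point on the top line of the bare round steel shaft, 95 mm from the button on the side away from the roll. Shaft diameter 25 mm, level; its axis is 85 mm, its top line 97.5 mm above the bench. Nothing but the collar and the button is on it between the outer upright and the roll
- collar: Loose black flanged collar on the shaft, 36 mm long, 140 to 240 g. Origin on its bore's centre, halfway along; y axis along the shaft towards the roll (it may turn about it). Hub diameter 56 mm, flange 72 mm over the 6 mm nearest the roll; bore 28 mm, so it hangs 1.5 mm low: hub 14 mm, flange 22 mm above the shaft's top line. Starts at y = -46 to -30 mm in the holder's frame; slides at under 1.5 N
- collar_front (a point): Centre of the collar's flange face, the face towards the roll, 18 mm from the collar's origin. Both mouths of the bore flare by 3 mm over 4 mm. The button, when up, blocks this face completely (it stops 8 mm short of the button's axis); with the button pressed to within 2 mm of the shaft's top line the mouth rides over it
- collar_rear (a point): Centre of the collar's hub face away from the roll, 18 mm from the collar's origin. While the collar covers the button the spring lifts it up to 3 mm and pushing it takes 1 to 6 N. The collar is locked when this face is past the button (collar origin about y = +26 to +32 mm in the holder's frame, where the flange meets the roll)
- roll_end (a point): Point on the shaft axis at the roll's end face nearest the button, 50 mm from the button's axis along the shaft
- vase: White ceramic bud vase, 60 mm across, 100 mm tall, standing loose in front of the holder; origin under its foot. To be left alone
- jar: Amber glass jar with a metal lid, 54 mm across, 75 mm tall, standing loose in front of the holder; origin under its foot. To be left alone
- secateurs: Closed secateurs with black handles, about 215 mm long, 60 mm wide, under 20 mm thick, lying loose on the bench beyond the holder; origin on the bench under the middle, x axis towards the blades. To be left alone
- button_top (a point): Middle of the round steel spring button's flat top. The button, diameter 16 mm with a 3 mm rounded edge, stands upright in the top of the shaft, in a brass bushing, and stands 9 mm proud of the shaft's top line when up. This point moves with it
- button (a joint): How far the spring button is pressed down, m: 0 up, 0.009 level with the shaft's top line, 0.0105 at its stop. The spring needs 2 N to start and 4.7 N at 0.009; it springs up as soon as nothing is over it (noise on this reading 1.5 mm)

How it is judged (in metres and radians):
On the way, in this order (a step that is already met when the one before it is completed fails the run):
1. a fingertip holds the button down while the collar is still on its outer side (value of joint button above 0.006 m and contact force between the fingers and button above 1 N and y of collar in the frame of holder below -0.02 m), for 0.1 s.
2. the collar has been pushed over the button, which is still down (value of joint button above 0.003 m and y of collar in the frame of holder between -0.012 and 0.02 m), for 0.05 s.
At the end, for the whole second after the job is handed in: The collar rests on the shaft between the button and the roll (its middle 23.5 to 36 mm from the button), still and in line with it (0.2 rad), the button is up again behind it (within 2 mm of fully up), and the vase, jar and secateurs are within 20 mm of where they stood (y of collar in the frame of holder between 0.0235 and 0.036 m and value of joint button below 0.002 m and linear speed of collar below 0.02 m/s and angle between the y axis of collar and the y axis of holder, either way round below 0.2 rad and distance of each of vase, jar, secateurs from where it was at the start of the episode below 0.02 m); the robot touches nothing.
It fails at once if the collar is gripped or forced (more than 40 N from the fingers) (contact force between the fingers and collar above 40 N).
It fails at once if the collar is lifted (height (world z) of collar above 0.097 m).
It fails at once if the vase, jar or secateurs are moved or lifted (more than 20 mm) (distance of any of vase, jar, secateurs from where it was at the start of the episode above 0.02 m).
It also fails if it takes over 56 s, if anything falls off the work surface, if the arm or the gripper's body presses on something with over 40 N, if the wrist force passes 120 N, or if a joint passes its speed limit or range.

## Working session

There is one attempt and no reset: what is moved stays moved. The work goes in short steps, Python scripts to look and compute and a tool call to move; the robot and the scene stay as the last step left them, time stands still between calls to the robot, and variables do not carry over. Pictures are saved under pics/ and viewed, about 8 in all and at most 12, crops included, and the job is handed in when it is done.

Besides the shell and the picture viewer there is one more tool, called after ">>>" as name([rows], argument=value, ...), one row to a line, values as JSON. arm_command: Moves the arm, as the interface text tells. Its arguments: {"type":"object","properties":{"targets":{"type":"array"}},"required":["targets"]}

```bash
mkdir -p pics
cat > h.py <<'E'
from rig import *
import numpy as np, cv2
def snap(n,f):
    im=get_image(n); cv2.imwrite('pics/'+f,im[:,:,::-1]); return im
E
python3 - <<'E'
from h import *
s=observe();print(s)
for n in("scene","top"):
    snap(n,n+"0.png"); print(n,camera_info(n))
    for l in("collar","button","holder","vase","jar","secateurs","roll_end"):
        try: print(l,[(np.round(np.array(d['rect'])*[640,400,640,400],1).tolist(),round(d['conf'],2)) for d in spot_in(n,l)[:2]])
        except Exception as e: print(l,e)
print(camera_info("wrist"))
a=cv2.imread('pics/scene0.png');b=cv2.imread('pics/top0.png')
E
```

```text
{'clock': 0.0, 'qpos': array([-1.25680412,  0.62928093,  0.0384553 ,  1.51832744, -0.02700235,
        0.99632698, -0.01995799]), 'dq': array([ 0.00051325,  0.00057566,  0.00171172, -0.00074921, -0.00035966,
       -0.00111007,  0.00141505]), 'joint_torque': array([ 4.57333772e-04, -5.49751782e+01,  1.14388123e+00, -1.86645412e+01,
       -5.21008484e-02,  2.34593143e-02,  1.52305838e-04]), 'eef_pos': array([240.70998731, 603.08407339, 204.60960859]), 'ee_rot': array([ 5.22323182e-04,  8.27857987e-01,  5.60937003e-01, -7.47856391e-04]), 'wrist_force': array([ 0.34873901,  0.64279762, -0.0798714 ]), 'torque': array([-0.04666498, -0.03152251,  0.02054059]), 'gripper_width': 94.24335996006569}
scene {'fx': 363.13101192063505, 'fy': 363.13101192063505, 'cx': 320.29901023654816, 'cy': 193.58491146994513, 'k1': -0.0010826233218630078, 'R': array([[-0.21339829,  0.976964  , -0.00158805],
       [ 0.62234184,  0.13468478, -0.7710711 ],
       [-0.75309482, -0.16553356, -0.63674707]]), 't': array([ 172.79011821, -263.66627894, 1093.64900732])}
collar [([295.2, 186.0, 32.1, 37.1], 0.64)]
butto
[... 706 characters left out ...]
], 0.74), ([342.3, 267.2, 32.0, 31.5], 0.72)]
jar [([279.7, 251.0, 34.2, 26.1], 0.68), ([337.1, 209.8, 24.2, 34.8], 0.63)]
secateurs [([321.5, 152.0, 105.6, 24.2], 0.76)]
roll_end [([265.9, 191.6, 257.3, 118.0], 0.7)]
{'fx': 352.45432143602255, 'fy': 352.45432143602255, 'cx': 319.13782167228624, 'cy': 198.97834819789836, 'k1': -0.0320173855818266, 'mount': array([[ 9.99999162e-01, -1.90612176e-04, -1.28068713e-03,
         5.78797339e-01],
       [ 5.21376756e-04,  9.64650481e-01,  2.63532118e-01,
        -7.62348117e+01],
       [ 1.18518302e-03, -2.63532565e-01,  9.64649772e-01,
        -1.80012744e+02],
       [ 0.00000000e+00,  0.00000000e+00,  0.00000000e+00,
         1.00000000e+00]])}
```

View pics/scene0.png

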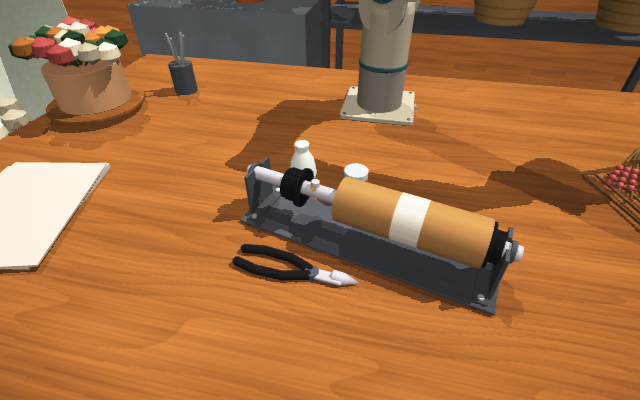

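View pics/top0.png

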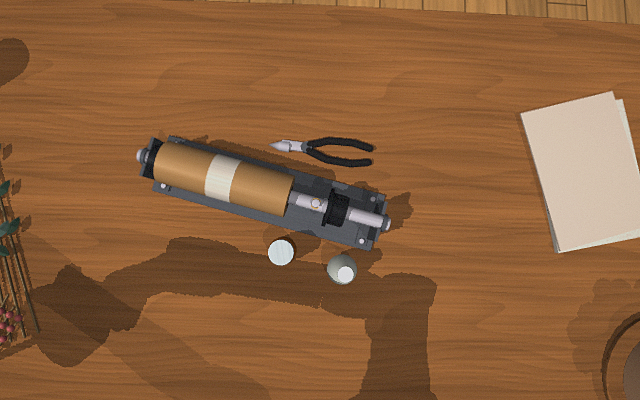

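Top image: the button is at about (316,203), the collar at (337,209), and the shaft runs from (293,199) to (388,224). The jar is at (281,252), the vase at (342,268) and the secateurs at (322,152). I'll convert these to world coordinates and go look from close up.

```bash
cat >> h.py <<'E'
from scipy.spatial.transform import Rotation as Ro
def tool():
    s=observe(); q=s['ee_rot']; return Ro.from_quat([q[1],q[2],q[3],q[0]]).as_matrix(), np.array(s['eef_pos'])
def ray(n,u,v,pose=None):
    c=camera_info(n); d=np.array([(u-c['cx'])/c['fx'],(v-c['cy'])/c['fy']]); x=d.copy()
    for _ in range(20): x=d/(1+c['k1']*(x@x))
    r=np.array([x[0],x[1],1.])
    if n=='wrist':
        R,p=pose; M=c['mount']; return R@M[:3,3]+p, R@M[:3,:3]@r
    R=c['R']; return -R.T@c['t'], R.T@r
def at(n,u,v,z,pose=None):
    o,d=ray(n,u,v,pose); return o+d*(z-o[2])/d[2]
def proj(n,X,pose=None):
    c=camera_info(n)
    if n=='wrist':
        R,p=pose; M=c['mount']; x=M[:3,:3].T@(R.T@(X-p)-M[:3,3])
    else: x=c['R']@X+c['t']
    s=x[:2]/x[2]; s=s*(1+c['k1']*(s@s)); return s*[c['fx'],c['fy']]+[c['cx'],c['cy']]
E
python3 - <<'E'
from h import *
np.set_printoptions(precision=1,suppress=True)
b=at('top',316,203,106.5);print('button',b,'scene px',proj('scene',b))
c=at('top',337,209,113);e1=at('top',388,224,85);e0=at('top',293,199,97.5)
print('collar',c,'ends',e1,e0); d=(b-e1)[:2];print('ang',np.degrees(np.arctan2(d[1],d[0])))
print('jar',at('top',281,252,75),'vase',at('top',344,273,100))
R,p=tool();print(np.degrees(np.arctan2(R[1,0],R[0,0])),R.T@(b-p),p)
im=cv2.imread('pics/top0.png')[165:265,250:410];cv2.imwrite('pics/topc.png',cv2.resize(im,None,fx=5,fy=5,interpolation=cv2.INTER_CUBIC))
E
```

```text
button [534.9 -73.2 106.5] scene px [312.9 180.6]
collar [ 525.1 -110.3  113. ] ends [ 501.2 -207.1   85. ] [541.3 -31.8  97.5]
ang 75.89819797644104
jar [444.2 -12.   75. ] vase [ 412.2 -126.6  100. ]
68.23609510290751 [-519.7  523.9   98.9] [241.  603.7 205.5]
```

View pics/topc.png

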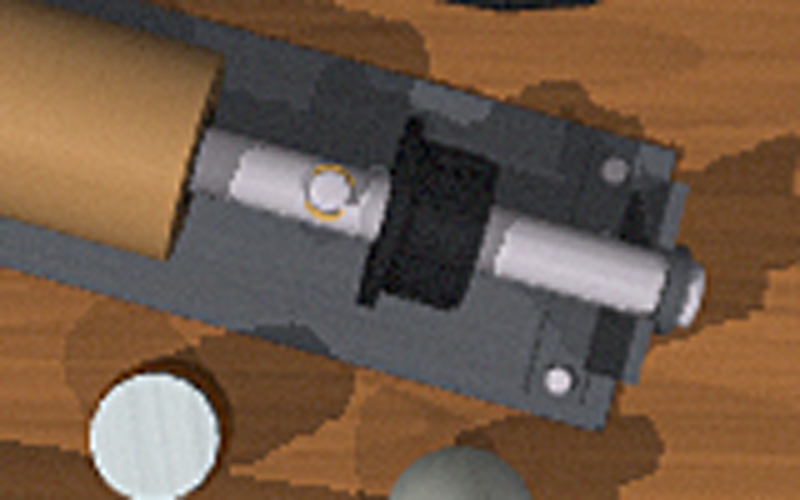

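The measured button, collar and shaft geometry is consistent with the holder's sizes. The shaft heading is about 75.6°. I'm moving to hover above it.

>>> arm_command([
  {"dp": [-36,35,0],"delta_rot": [0,0,0],"gripper": 0},
  {"dp": [-72,70,0],"delta_rot": [0,0,0],"gripper": 0},
  {"dp": [-108,105,0],"delta_rot": [0,0,0],"gripper": 0},
  {"dp": [-144,140,0],"delta_rot": [0,0,0],"gripper": 0},
  {"dp": [-180,175,0],"delta_rot": [0,0,0],"gripper": 0},
])

```text
clock: 1.3
eef_pos: [337.0, 370.9, 205.7]
ee_rot: [-0.0, 0.828, 0.561, 0.0]
wrist_force: [1.4, 0.1, 0.3]
gripper_width: 94.0
```

>>> arm_command([
  {"dp": [-36,35,0],"delta_rot": [0,0,0],"gripper": 0},
  {"dp": [-72,70,0],"delta_rot": [0,0,0],"gripper": 0},
  {"dp": [-108,105,0],"delta_rot": [0,0,0],"gripper": 0},
  {"dp": [-144,140,0],"delta_rot": [0,0,0],"gripper": 0},
  {"dp": [-180,175,0],"delta_rot": [0,0,0],"gripper": 0},
])

```text
clock: 1.8
eef_pos: [432.4, 139.8, 205.9]
ee_rot: [0.0, 0.828, 0.561, 0.001]
wrist_force: [1.2, 0.6, 0.4]
gripper_width: 94.2
```

>>> arm_command([
  {"dp": [-36,35,0],"delta_rot": [0,0,0],"gripper": 0.45},
  {"dp": [-72,70,0],"delta_rot": [0,0,0],"gripper": 0.5},
  {"dp": [-108,105,0],"delta_rot": [0,0,0],"gripper": 0.5},
  {"dp": [-144,140,0],"delta_rot": [0,0,-0.12],"gripper": 0.5},
  {"dp": [-180,175,0],"delta_rot": [0,0,-0.128],"gripper": 0.5},
])

```text
clock: 2.3
eef_pos: [527.8, -91.5, 205.7]
ee_rot: [0.0, 0.789, 0.614, 0.0]
wrist_force: [1.5, -0.0, 0.7]
gripper_width: 57.1
```

Run:
```python
from h import *
np.set_printoptions(precision=1,suppress=True)
P=tool(); im=snap('wrist','w1.png'); print(P[1],np.degrees(np.arctan2(P[0][1,0],P[0][0,0])),observe()['gripper_width'])
b=np.array([534.9,-73.2,106.5]); print('pred button',proj('wrist',b,P))
for l in('button','collar'):
    print(l,[(np.round(np.array(d['rect'])*[640,400,640,400],1),round(d['conf'],2)) for d in spot_in('wrist',l)[:2]])
```

```text
[527.8 -91.5 205.7] 75.72540066281285 53.308825550628534
pred button [342.6 201.5]
button [(array([348. , 199.8,  18.4,  15.7]), 0.83)]
collar [(array([298.1, 195. ,  46.4,  79.9]), 0.9)]
```

View pics/w1.png

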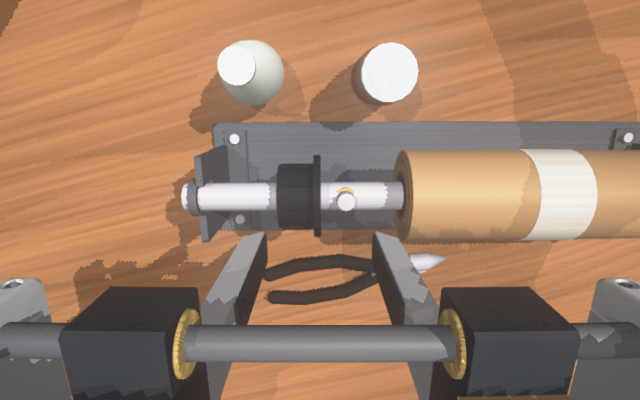

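Run:
```python
from h import *
np.set_printoptions(precision=1,suppress=True)
P=tool(); R,p=P
T=lambda X:R.T@(X-p)
b=at('wrist',347,200.5,106.5,P); print('button',b,T(b))
for v in(194,):
  print('flange front',T(at('wrist',321,v,119.5,P)),'hub rear',T(at('wrist',278,v,110,P)))
im=cv2.imread('pics/w1.png',0).astype(int)
for u in(220,240,260,330,370,385):
  g=im[165:235,u]; k=np.where(g>150)[0]; 
  v0,v1=165+k.min()-.5,165+k.max()+.5
  print(u,v0,v1,T(at('wrist',u,v0,86,P))[:2],T(at('wrist',u,v1,86,P))[:2])
print(observe()['gripper_width'], observe()['clock'])
```

```text
button [534.9 -72.1 106.5] [23.   1.3 98.9]
flange front [ 1.6 -7.6 85.9] hub rear [-33.1  -5.1  95.5]
220 182.5 234.5 [-86.3  -9.3] [-90.   39.1]
240 182.5 222.5 [-68.8  -9.3] [-71.   27.5]
260 182.5 234.5 [-51.4  -9.3] [-53.5  39. ]
330 182.5 204.5 [ 9.6 -9.3] [ 9.7 10.7]
370 181.5 208.5 [ 44.3 -10.2] [45.3 14.3]
385 184.5 206.5 [57.5 -7.5] [58.5 12.5]
48.19206263325914 2.45
```

Shaft is aligned with the image rows. In the tool frame the button is at (23, 1.4), the collar front at x≈1.6 and the rear at x≈-33.5. I'll straddle the collar and stay above the button.

>>> arm_command([
  {"dp": [-16,1.6,0],"delta_rot": [0,0,0],"gripper": 0.5},
  {"dp": [-16,1.6,30],"delta_rot": [0,0,0],"gripper": 0.5},
  {"dp": [-16,1.6,60],"delta_rot": [0,0,0],"gripper": 0.5},
  {"dp": [-16,1.6,75],"delta_rot": [0,0,0],"gripper": 0.5},
  {"dp": [-16,1.6,75],"delta_rot": [0,0,0],"gripper": 0.5},
])

```text
clock: 2.95
eef_pos: [522.7, -103.4, 128.6]
ee_rot: [-0.002, 0.79, 0.613, -0.001]
wrist_force: [0.3, 0.8, 0.3]
gripper_width: 47.3
```

Run:
```python
from h import *
np.set_printoptions(precision=1,suppress=True)
P=tool(); snap('wrist','w2.png'); print(P[1],observe()['gripper_width'])
b=np.array([534.9,-72.5,106.5]); print('pred button',proj('wrist',b,P), P[0].T@(b-P[1]))
for l in('button','collar'):
    print(l,[(np.round(np.array(d['rect'])*[640,400,640,400],1),round(d['conf'],2)) for d in spot_in('wrist',l)[:2]])
```

```text
[ 522.7 -103.4  128.6] 46.38625021504527
pred button [372.5 238.6] [33.   4.2 22.1]
button [(array([375.9, 229.8,  26.2,   9.2]), 0.46)]
collar [(array([313.9, 227. ,  61.3, 104.6]), 0.79)]
```

View pics/w2.png

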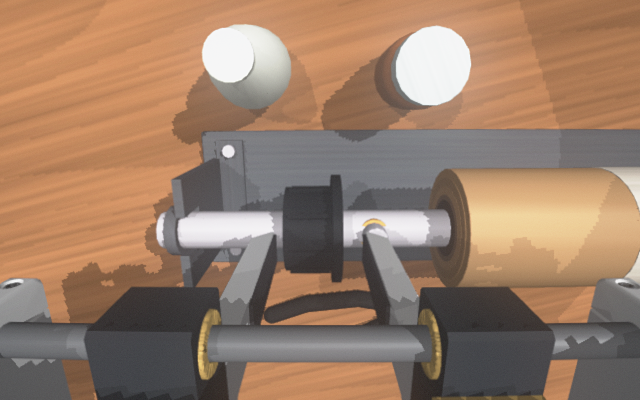

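>>> arm_command([
  {"dp": [0,0,0],"delta_rot": [0,0,0],"gripper": 0.5},
  {"dp": [0,0,0],"delta_rot": [0,0,0],"gripper": 0.5},
  {"dp": [0,0,0],"delta_rot": [0,0,0],"gripper": 0.5},
])

```text
clock: 3.4
eef_pos: [525.1, -105.5, 131.1]
ee_rot: [0.0, 0.79, 0.613, 0.0]
wrist_force: [0.3, 1.8, -0.6]
gripper_width: 47.4
```

Run:
```python
from h import *
np.set_printoptions(precision=2,suppress=True)
s=observe()
for k in s: print(k,s[k])
R,p=tool();print(R.T@(np.array([534.9,-72.5,106.5])-p),np.degrees(np.arctan2(R[1,0],R[0,0])))
```

```text
clock 3.4
qpos [ 0.1   0.57  0.07  1.92 -0.06  0.66  1.52]
dq [ 0.    0.01  0.    0.    0.   -0.    0.  ]
joint_torque [ -0.06 -46.68   1.38 -13.61   0.01   0.07  -0.  ]
eef_pos [ 525.09 -105.45  131.11]
ee_rot [0.   0.79 0.61 0.  ]
wrist_force [ 0.26  1.78 -0.57]
torque [ 0.03  0.   -0.01]
gripper_width 47.358744073761706
[34.35  1.26 24.62] 75.57122949612682
```

>>> arm_command([
  {"dp": [-3,1.2,0],"delta_rot": [0,0,0],"gripper": 0.5},
  {"dp": [-3,1.2,10],"delta_rot": [0,0,0],"gripper": 0.5},
  {"dp": [-3,1.2,20],"delta_rot": [0,0,0],"gripper": 0.5},
  {"dp": [-3,1.2,21],"delta_rot": [0,0,0],"gripper": 0.5},
  {"dp": [-3,1.2,21],"delta_rot": [0,0,0],"gripper": 0.5},
])

```text
clock: 3.9
eef_pos: [524.5, -108.5, 108.6]
ee_rot: [-0.001, 0.79, 0.613, -0.001]
wrist_force: [0.5, -0.9, -0.1]
gripper_width: 47.2
```

>>> arm_command([
  {"dp": [0,0,0],"delta_rot": [0,0,0],"gripper": 0.5},
  {"dp": [0,0,0],"delta_rot": [0,0,0],"gripper": 0.5},
  {"dp": [0,0,0],"delta_rot": [0,0,0],"gripper": 0.5},
  {"dp": [0,0,0],"delta_rot": [0,0,0],"gripper": 0.5},
])

```text
clock: 4.3
eef_pos: [525.3, -108.6, 109.7]
ee_rot: [0.0, 0.79, 0.613, 0.0]
wrist_force: [-0.2, -0.3, -0.7]
gripper_width: 47.2
```

Run:
```python
from h import *
np.set_printoptions(precision=2,suppress=True)
s=observe();print(s['wrist_force'],s['gripper_width'])
R,p=P=tool();print(p,R.T@(np.array([534.9,-72.5,106.5])-p))
snap('wrist','w3.png')
im=cv2.imread('pics/w3.png')[180:340,200:460];cv2.imwrite('pics/w3c.png',cv2.resize(im,None,fx=3,fy=3,interpolation=cv2.INTER_CUBIC))
```

```text
[-0.2  -0.25 -0.71] 47.216419216771754
[ 525.26 -108.65  109.68] [37.41  0.33  3.18]
```

View pics/w3c.png

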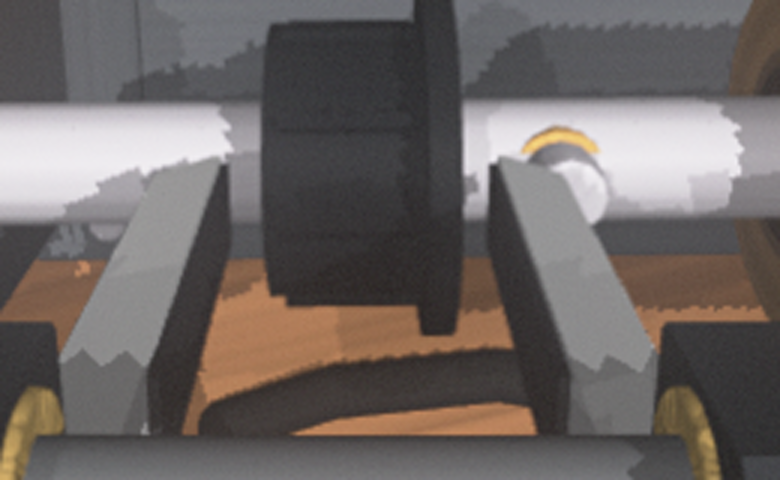

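Fingers straddle the collar: finger B is at image column ~276, the collar spans 287–354, and finger A is at ~363, just short of the button at ~395. I'll narrow the gap to 42 mm and nudge the collar towards the button.

>>> arm_command([
  {"dp": [0,0.5,1.3],"delta_rot": [0,0,0],"gripper": 0.553},
  {"dp": [1,0.5,1.3],"delta_rot": [0,0,0],"gripper": 0.553},
  {"dp": [4,0.5,1.3],"delta_rot": [0,0,0],"gripper": 0.553},
  {"dp": [7,0.5,1.3],"delta_rot": [0,0,0],"gripper": 0.553},
  {"dp": [10,0.5,1.3],"delta_rot": [0,0,0],"gripper": 0.553},
])

```text
clock: 4.85
eef_pos: [528.1, -98.8, 108.1]
ee_rot: [-0.0, 0.79, 0.613, -0.0]
wrist_force: [-0.7, -0.5, 0.2]
gripper_width: 41.9
```

>>> arm_command([
  {"dp": [2,0,0],"delta_rot": [0,0,0],"gripper": 0.553},
  {"dp": [3,0,0],"delta_rot": [0,0,0],"gripper": 0.553},
  {"dp": [3,0,0],"delta_rot": [0,0,0],"gripper": 0.553},
  {"dp": [3,0,0],"delta_rot": [0,0,0],"gripper": 0.553},
])

```text
clock: 5.25
eef_pos: [528.9, -96.1, 108.2]
ee_rot: [-0.0, 0.79, 0.613, 0.0]
wrist_force: [0.6, 0.5, -0.2]
gripper_width: 41.9
```

Run:
```python
from h import *
np.set_printoptions(precision=2,suppress=True)
s=observe();print(s['wrist_force'],s['gripper_width'])
R,p=P=tool();print(p,R.T@(np.array([534.9,-72.5,106.5])-p))
snap('wrist','w4.png')
im=cv2.imread('pics/w4.png')[180:340,200:460];cv2.imwrite('pics/w4c.png',cv2.resize(im,None,fx=3,fy=3,interpolation=cv2.INTER_CUBIC))
```

```text
[ 0.59  0.53 -0.18] 41.942959222869014
[528.85 -96.12 108.17] [24.38 -0.03  1.67]
```

View pics/w4c.png

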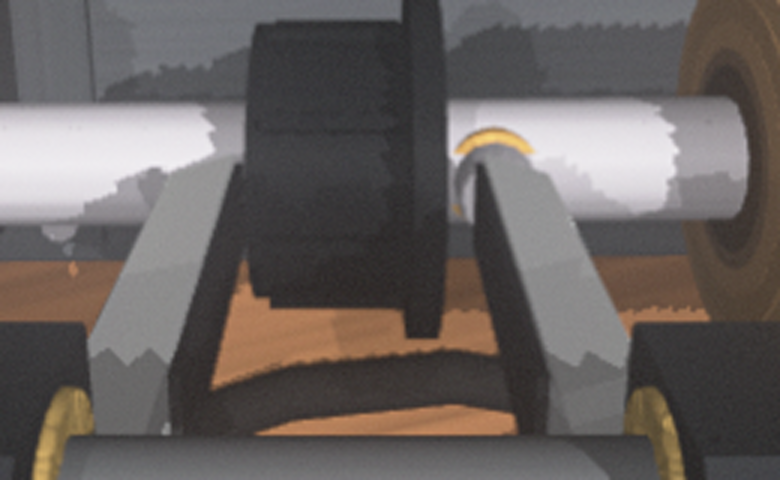

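B touches the collar's rear and A is over the button, with its inner face about 3 mm to the collar's side. Pressing now.

>>> arm_command([
  {"dp": [0,0,3],"delta_rot": [0,0,0],"gripper": 0.553},
  {"dp": [0,0,6],"delta_rot": [0,0,0],"gripper": 0.553},
  {"dp": [0,0,8],"delta_rot": [0,0,0],"gripper": 0.553},
  {"dp": [0,0,8.5],"delta_rot": [0,0,0],"gripper": 0.553},
  {"dp": [0,0,8.5],"delta_rot": [0,0,0],"gripper": 0.553},
])

```text
clock: 5.8
eef_pos: [529.2, -96.3, 99.8]
ee_rot: [0.0, 0.79, 0.613, 0.0]
wrist_force: [0.6, -0.6, 3.7]
gripper_width: 41.8
```

>>> arm_command([
  {"dp": [0,0,0.5],"delta_rot": [0,0,0],"gripper": 0.553},
  {"dp": [0,0,1],"delta_rot": [0,0,0],"gripper": 0.553},
  {"dp": [0,0,1],"delta_rot": [0,0,0],"gripper": 0.553},
  {"dp": [0,0,1],"delta_rot": [0,0,0],"gripper": 0.553},
])

```text
clock: 6.2
eef_pos: [529.1, -96.3, 98.8]
ee_rot: [0.0, 0.79, 0.613, 0.0]
wrist_force: [0.5, 0.6, 4.3]
gripper_width: 41.8
```

The 4.3 N reading at z = 98.8 matches the spring at about 7.7 mm. Next I slide the pair towards the roll.

>>> arm_command([
  {"dp": [0,0,0.4],"delta_rot": [0,0,0],"gripper": 0.553},
  {"dp": [1.5,0,0.4],"delta_rot": [0,0,0],"gripper": 0.553},
  {"dp": [3,0,0.4],"delta_rot": [0,0,0],"gripper": 0.553},
  {"dp": [4.5,0,0.4],"delta_rot": [0,0,0],"gripper": 0.553},
  {"dp": [6,0,0.4],"delta_rot": [0,0,0],"gripper": 0.553},
])

```text
clock: 6.7
eef_pos: [529.9, -90.6, 98.2]
ee_rot: [-0.0, 0.79, 0.613, -0.0]
wrist_force: [-0.4, -2.5, 5.0]
gripper_width: 42.0
```

Run:
```python
from h import *
np.set_printoptions(precision=2,suppress=True)
s=observe();print(s['wrist_force'],s['gripper_width'])
R,p=P=tool();print(p,R.T@(np.array([534.9,-72.5,106.5])-p))
snap('wrist','w5.png')
im=cv2.imread('pics/w5.png')[180:340,200:460];cv2.imwrite('pics/w5c.png',cv2.resize(im,None,fx=3,fy=3,interpolation=cv2.INTER_CUBIC))
```

```text
[-0.42 -2.54  5.02] 42.01045831917895
[529.86 -90.64  98.16] [18.82  0.35 -8.35]
```

View pics/w5c.png

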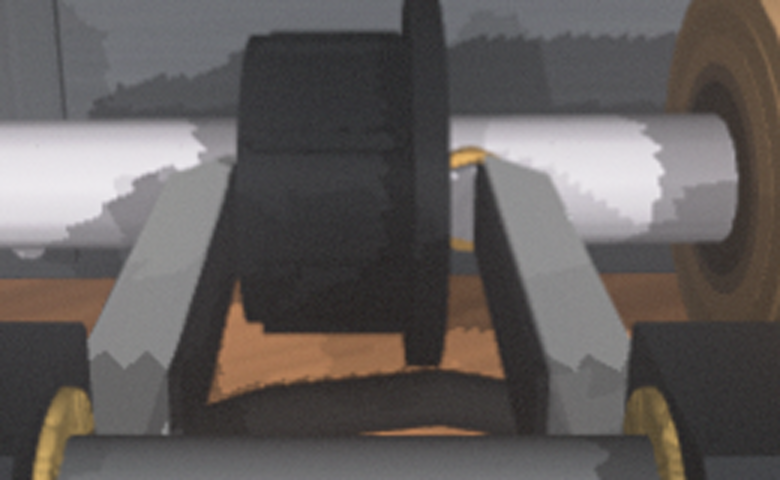

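Collar mouth is over the button's rim, with finger A at +2 mm. Continuing.

>>> arm_command([
  {"dp": [1,0,0],"delta_rot": [0,0,0],"gripper": 0.553},
  {"dp": [2,0,0],"delta_rot": [0,0,0],"gripper": 0.553},
  {"dp": [3,0,0],"delta_rot": [0,0,0],"gripper": 0.553},
  {"dp": [4,0,0],"delta_rot": [0,0,0],"gripper": 0.553},
  {"dp": [5,0,0],"delta_rot": [0,0,0],"gripper": 0.553},
])

```text
clock: 7.25
eef_pos: [531.4, -85.1, 98.0]
ee_rot: [-0.0, 0.79, 0.613, -0.0]
wrist_force: [-0.9, -2.4, 2.1]
gripper_width: 42.3
```

>>> arm_command([
  {"dp": [1.5,0,0],"delta_rot": [0,0,0],"gripper": 0.553},
  {"dp": [3,0,0],"delta_rot": [0,0,0],"gripper": 0.553},
  {"dp": [4.5,0,0],"delta_rot": [0,0,0],"gripper": 0.553},
  {"dp": [6,0,0],"delta_rot": [0,0,0],"gripper": 0.553},
])

```text
clock: 7.65
eef_pos: [532.9, -79.6, 98.1]
ee_rot: [-0.0, 0.79, 0.613, -0.0]
wrist_force: [-0.2, -1.8, 1.2]
gripper_width: 41.7
```

>>> arm_command([
  {"dp": [2,0,0],"delta_rot": [0,0,0],"gripper": 0.553},
  {"dp": [4,0,0],"delta_rot": [0,0,0],"gripper": 0.553},
  {"dp": [6,0,0],"delta_rot": [0,0,0],"gripper": 0.553},
  {"dp": [6,0,0],"delta_rot": [0,0,0],"gripper": 0.553},
  {"dp": [4,0,0],"delta_rot": [0,0,0],"gripper": 0.553},
])

```text
clock: 8.15
eef_pos: [534.2, -75.0, 98.2]
ee_rot: [-0.0, 0.79, 0.613, 0.0]
wrist_force: [-0.7, 0.1, 0.6]
gripper_width: 42.2
```

>>> arm_command([
  {"dp": [0,0,-10],"delta_rot": [0,0,0],"gripper": 0.553},
  {"dp": [0,0,-30],"delta_rot": [0,0,0],"gripper": 0.553},
  {"dp": [0,0,-60],"delta_rot": [0,0,0],"gripper": 0.553},
  {"dp": [-10,0,-70],"delta_rot": [0,0,0],"gripper": 1},
  {"dp": [-40,0,-70],"delta_rot": [0,0,0],"gripper": 1},
])

```text
clock: 8.65
eef_pos: [526.2, -112.5, 170.3]
ee_rot: [0.001, 0.789, 0.615, 0.002]
wrist_force: [-0.4, -1.1, -0.3]
gripper_width: 29.2
```

>>> arm_command([
  {"dp": [0,0,0],"delta_rot": [0,0,0],"gripper": 1},
  {"dp": [0,0,0],"delta_rot": [0,0,0],"gripper": 1},
  {"dp": [0,0,0],"delta_rot": [0,0,0],"gripper": 1},
  {"dp": [0,0,0],"delta_rot": [0,0,0],"gripper": 1},
])

```text
clock: 9.05
eef_pos: [524.1, -113.6, 167.9]
ee_rot: [-0.0, 0.79, 0.613, -0.0]
wrist_force: [-0.2, -0.3, 0.2]
gripper_width: 0.7
```

Run:
```python
from h import *
np.set_printoptions(precision=2,suppress=True)
s=observe();print(s['wrist_force'],s['gripper_width'],s['clock'])
R,p=P=tool();print(p,R.T@(np.array([534.9,-72.5,106.5])-p))
snap('wrist','w6.png')
```

```text
[-0.2  -0.34  0.24] 0.7355878814735949 9.05
[ 524.12 -113.57  167.9 ] [42.43  0.31 61.42]
```

View pics/w6.png

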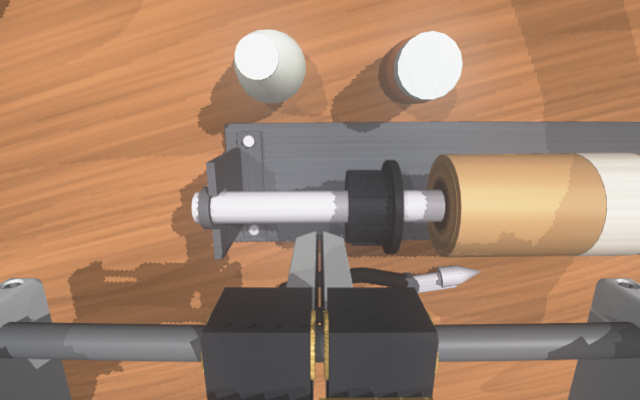

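The collar covers the button, with its rear at column 346. I'll lower the shut fingers behind it to z = 101 and push.

>>> arm_command([
  {"dp": [-4,-0.3,0],"delta_rot": [0,0,0],"gripper": 1},
  {"dp": [-4,-0.3,30],"delta_rot": [0,0,0],"gripper": 1},
  {"dp": [-4,-0.3,55],"delta_rot": [0,0,0],"gripper": 1},
  {"dp": [-4,-0.3,66],"delta_rot": [0,0,0],"gripper": 1},
  {"dp": [-4,-0.3,66.5],"delta_rot": [0,0,0],"gripper": 1},
])

```text
clock: 9.6
eef_pos: [521.8, -118.2, 100.5]
ee_rot: [-0.001, 0.79, 0.613, -0.001]
wrist_force: [0.1, 0.5, 0.0]
gripper_width: 0.6
```

>>> arm_command([
  {"dp": [0,0,0],"delta_rot": [0,0,0],"gripper": 1},
  {"dp": [4,0,0],"delta_rot": [0,0,0],"gripper": 1},
  {"dp": [8,0,0],"delta_rot": [0,0,0],"gripper": 1},
  {"dp": [12,0,0],"delta_rot": [0,0,0],"gripper": 1},
  {"dp": [15,0,0],"delta_rot": [0,0,0],"gripper": 1},
])

```text
clock: 10.1
eef_pos: [527.0, -103.6, 102.2]
ee_rot: [0.0, 0.79, 0.613, 0.0]
wrist_force: [-0.2, -1.4, 0.7]
gripper_width: -0.0
```

>>> arm_command([
  {"dp": [3,0,0],"delta_rot": [0,0,0],"gripper": 1},
  {"dp": [6,0,0],"delta_rot": [0,0,0],"gripper": 1},
  {"dp": [9,0,0],"delta_rot": [0,0,0],"gripper": 1},
  {"dp": [12,0,0],"delta_rot": [0,0,0],"gripper": 1},
  {"dp": [15,0,0],"delta_rot": [0,0,0],"gripper": 1},
])

```text
clock: 10.6
eef_pos: [530.3, -89.2, 101.7]
ee_rot: [-0.0, 0.79, 0.613, -0.0]
wrist_force: [-0.3, -0.9, 0.3]
gripper_width: 0.9
```

>>> arm_command([
  {"dp": [3,0,0],"delta_rot": [0,0,0],"gripper": 1},
  {"dp": [6,0,0],"delta_rot": [0,0,0],"gripper": 1},
  {"dp": [9,0,0],"delta_rot": [0,0,0],"gripper": 1},
  {"dp": [11,0,0],"delta_rot": [0,0,0],"gripper": 1},
  {"dp": [13,0,0],"delta_rot": [0,0,0],"gripper": 1},
])

```text
clock: 11.1
eef_pos: [533.7, -76.6, 101.9]
ee_rot: [0.0, 0.79, 0.613, 0.0]
wrist_force: [-0.6, -1.7, 3.0]
gripper_width: 0.9
```

>>> arm_command([
  {"dp": [1,0,0],"delta_rot": [0,0,0],"gripper": 1},
  {"dp": [2,0,0],"delta_rot": [0,0,0],"gripper": 1},
])

```text
clock: 11.3
eef_pos: [534.2, -75.0, 102.0]
ee_rot: [0.0, 0.79, 0.613, 0.0]
wrist_force: [-0.7, -1.7, 3.0]
gripper_width: 0.6
```

Button now presses up on the fingers (3 N), so the collar's rear has passed it. A little more, then back off and lift.

>>> arm_command([
  {"dp": [1,0,0],"delta_rot": [0,0,0],"gripper": 1},
  {"dp": [2,0,0],"delta_rot": [0,0,0],"gripper": 1},
])

```text
clock: 11.5
eef_pos: [534.6, -73.2, 101.9]
ee_rot: [0.0, 0.79, 0.613, -0.0]
wrist_force: [-0.4, -2.3, 3.7]
gripper_width: 0.5
```

>>> arm_command([
  {"dp": [-2,0,0],"delta_rot": [0,0,0],"gripper": 1},
  {"dp": [-2,0,-10],"delta_rot": [0,0,0],"gripper": 1},
  {"dp": [-2,0,-40],"delta_rot": [0,0,0],"gripper": 1},
  {"dp": [-10,-30,-80],"delta_rot": [0,0,0],"gripper": 1},
  {"dp": [-10,-30,-80],"delta_rot": [0,0,0],"gripper": 1},
])

```text
clock: 12.0
eef_pos: [502.2, -75.5, 185.7]
ee_rot: [0.001, 0.791, 0.612, 0.001]
wrist_force: [0.9, -0.5, 0.5]
gripper_width: 0.5
```

Run:
```python
from h import *
np.set_printoptions(precision=2,suppress=True)
s=observe();print(s['wrist_force'],s['clock'])
R,p=P=tool();print(p)
T=lambda X:R.T@(X-p)
for l in('x',):
  snap('wrist','w7.png')
for l in('button','collar'):
  for d in spot_in('wrist',l)[:1]:
    r=np.array(d['rect'])*[640,400,640,400];print(l,r,d['conf'],T(at('wrist',r[0],r[1],106.5,P)) )
snap('top','top1.png')
for l in('vase','jar','secateurs'):print(l,[np.array(d['rect'])*[640,400,640,400] for d in spot_in('top',l)[:2]])
```

```text
[ 0.88 -0.52  0.52] 12.0
[502.16 -75.47 185.73]
button [372.1  233.56  52.99  84.68] 0.39 [41.71 22.78 79.35]
collar [372.16 233.44  53.89  86.72] 0.89 [41.76 22.68 79.35]
vase []
jar []
secateurs [array([345.73, 141.52,  55.17,  12.8 ])]
```

View pics/w7.png

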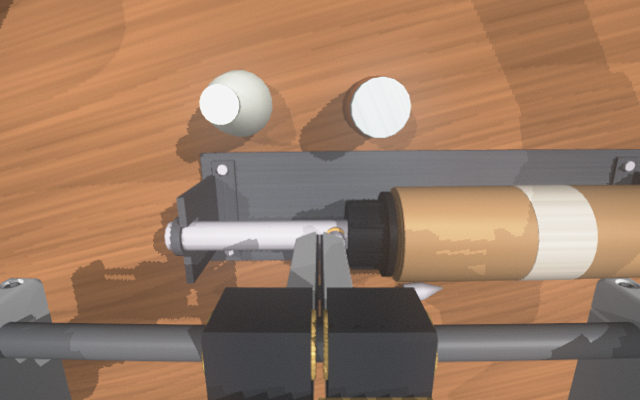

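Collar is against or close to the roll and the brass bushing shows behind it at about (336,231). The fingers hide the button, so I'll move aside and check.

>>> arm_command([
  {"dp": [-40,0,-10],"delta_rot": [0,0,0],"gripper": 1},
  {"dp": [-70,10,-10],"delta_rot": [0,0,0],"gripper": 1},
  {"dp": [-70,10,-10],"delta_rot": [0,0,0],"gripper": 1},
  {"dp": [-70,10,-10],"delta_rot": [0,0,0],"gripper": 1},
  {"dp": [-70,10,-10],"delta_rot": [0,0,0],"gripper": 1},
])

```text
clock: 12.85
eef_pos: [495.1, -143.9, 191.0]
ee_rot: [-0.001, 0.79, 0.613, -0.0]
wrist_force: [0.3, -0.6, -0.1]
gripper_width: 0.3
```

Run:
```python
from h import *
np.set_printoptions(precision=2,suppress=True)
s=observe();print(s['wrist_force'],s['clock'])
P=tool();snap('wrist','w8.png');print(P[1])
im=cv2.imread('pics/w8.png')[150:310,320:580];cv2.imwrite('pics/w8c.png',cv2.resize(im,None,fx=3,fy=3,interpolation=cv2.INTER_CUBIC))
u=np.array([.249,.968,0]);b=np.array([534.9,-72.5,0])
for n,y,z in(('btn up',0,106.5),('btn flush',0,97.5),('hub rear top@y9',9,111),('y13',13,111)):
  print(n,proj('wrist',b+u*y+[0,0,z],P))
for l in('button','collar','vase','jar'):
  print(l,[(np.array(d['rect'])*[640,400,640,400],d['conf']) for d in spot_in('wrist',l)[:2]])
print('jar/vase pred',proj('wrist',np.array([444.2,-12,75]),P),proj('wrist',np.array([412.2,-126.6,100]),P))
```

```text
[ 0.34 -0.6  -0.06] 12.85
[ 495.11 -143.94  191.03]
btn up [417.85 229.06]
btn flush [414.91 225.3 ]
hub rear top@y9 [430.76 231.01]
y13 [435.8  231.01]
button [(array([419.58, 229.16,  23.42,  15.68]), 0.7)]
collar [(array([451.9 , 220.24,  65.02,  84.48]), 0.84)]
vase [(array([429.44, 287.72, 143.68,  35.2 ]), 0.43)]
jar [(array([451.26,  95.72,  82.11,  63.4 ]), 0.92), (array([453.25, 221.2 ,  67.07,  84.6 ]), 0.22)]
jar/vase pred [460.54  96.23] [313.68  91.38]
```

View pics/w8c.png

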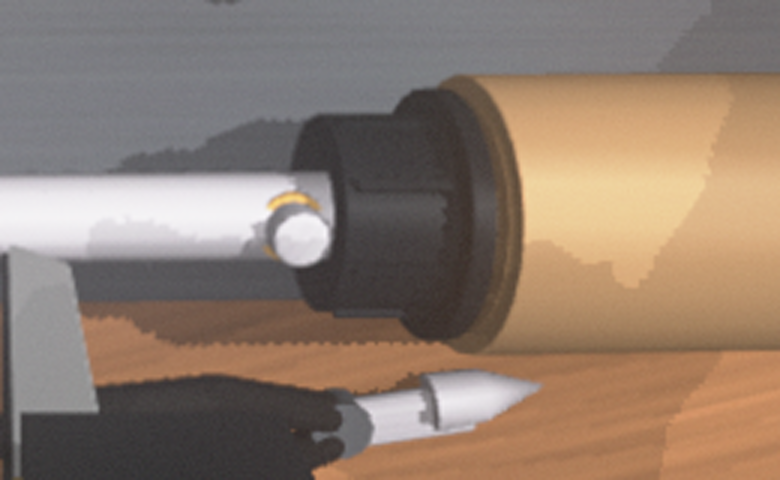

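Button stands up (top at ~(420,228), predicted up position (418,229)). The collar's hub rear edge at column ~435 means its rear face is about 12 mm past the button, so its middle is at ≈ +30 mm. Handing in.

```bash
python3 -c "
from rig import *
print(close_job())"
```

```text
the job is handed in; nothing more can be done
None
```

The collar is on the roll side of the spring button and, as far as the camera shows, locked. I handed the job in at about 13 s of the 56 s allowed; the hand-in gives no verdict.

**What I did:**
- With the jaws held 42 mm apart around the collar, I pressed the button down with one fingertip. The force read 4.3 N at 98.8 mm height, which fits about 7.7 mm of travel.
- The other finger pushed the collar over the button.
- I then pushed the collar on towards the roll with shut fingers until it was past the button, and lifted off.
- The wrist force readings at the end of each move never passed about 6 N, and the collar was not gripped.

**What the last checks showed:**
- **Button:** it is up. It appears within about 3 pixels of where a fully raised button should be.
- **Collar:** it looks in line with the shaft. Its middle is about 30 mm from the button, inside the 23.5 to 36 mm allowed.
- **Contact:** the arm was clear of everything.

**What did not fully agree:**
- **Jar:** it appeared about 9 pixels from my rough prediction. I put that down to measurement error, since the robot never went near it.
- **Vase:** the network did not find it in the last wrist picture. One earlier view showed it upright.
- **Secateurs:** the arm hid most of them in the last top picture, so I could only see part of them.

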